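# Open the spring-lid collar box

### The job

Two spring-lid boxes of bag collars are screwed to the bench. Open the wider one: press down its release tab with the fingertips so that the lid springs up a little, then push the lid up and over until it is fully open, leaning back against its stop. Leave the narrower box shut and everything else where it stands, and finish clear of everything.

Things in the scene. Friction and masses are not known exactly. Their poses are not given: they have to be found in the camera images.
- wide_box: The box to open: white plastic, 130 deep (x), 150 wide (y), 80 high, fixed to the bench. The origin is the centre of its underside, x points from the front to the back (hinge) side, z up. Shut, its grey lid (131 x 150 x 8) lies on the walls, z = 80 to 88; hinge axis along y at x = 65, z = 84. In the middle of the front is a steel rocker tab, turning about an axis along y at x = -73.5, z = 62.
- wide_press (a point): Where to press the wide box's tab: on the upper face of its level paddle (42 wide in y, 5 thick, from the tab's axis forward to x = -120 in the box frame), at x = -106.5 on the middle line, z = 64.5 over the bench at rest; moves with the tab. The tab's upright arm ends in a hook over the lid's front edge (top of hook z = 93, x = -76 to -62).
- wide_edge (a point): Middle of the lower front edge of the wide box's lid, 131 from the hinge axis; it moves with the lid (z = 80 when closed, about 130 when sprung up, then free all along the front).
- wide_hinge (a point): Point on the middle of the hinge axis of the wide box's lid (z = 84); its axes turn with the lid; y is along the axis.
- wide_tab (a joint): Turn of the wide box's tab in rad: 0 at rest, 0.24 pressed to its stop (the press point is then 8 mm lower). It frees the lid at about 0.15 (5 mm down); pressing takes about 2.3 N at first and 6 N at the stop. It springs back when let go.
- wide_lid (a joint): Angle of the wide box's lid in rad: 0 shut, 1.92 at its open stop (20 degrees past upright). A spring pin lifts it to about 0.4 once the tab frees it; from there push it (1 to 3 N at the front edge). The hinge is slightly stiff: let go below about 1.2 it sinks back, past upright it stays.
- narrow_box: The other box, to be left shut: the same make and sizes (same tab, hook, hinge) but 90 wide (y). The origin is the centre of its underside, x points from the front to the back (hinge) side, z up.
- narrow_lid (a joint): Angle of the narrow box's lid in rad, 0 shut.
- bag0: Loose: a standing grow bag, a firm brown cylinder 110 across and 175 high with a black collar and paper plug to 222; origin under its centre.
- bag1: Loose: a second grow bag, the same.
- ring0: Loose: a black bag collar (ring 34 across, 24 high) standing on the narrow box's lid; origin under its centre.
- ring1: Loose: a black collar, the same size, on the bench.
- ring2: Loose: a black collar, the same size, on the bench.
- jar: Loose: a glass jar 70 across, 110 high; origin under its centre.
- basket: Loose: an open yellow basket 150 (x) by 190 (y) by 70 high; origin under its centre.
- scoop: Loose: a wooden spoon lying on the bench along its x axis.
Mind the look-alikes: they are no part of the job. What is shaped like the wide_box but green is not meant.

How it is judged:
By the outcome, as a careful person would: the job done as asked, in the order asked, and still so for the second after the job is handed in, with the robot touching nothing.
It also fails if it takes over 43 s, if anything falls off the work surface, if the arm or the gripper's body presses on something with over 40 N, if the wrist force passes 120 N, or if a joint passes its speed limit or range.

### The arm

A 7-joint arm with a two-finger parallel gripper is mounted at the origin on the work surface. World frame = base frame: x ahead of the robot, y to its left, z up, the work surface at z = 0. Lengths are in m, angles in degrees, forces in N, time in s.
With the tool pointing down it reaches from about 0.4 to 0.925 m from the base axis. Payload 5.6 kg.
Tool frame: the origin (TCP) lies at the centre of the arm's flange, where the gripper is bolted on; the fingertips stand 173 mm ahead of it and the grasp point (between the pads) lies 155 mm ahead of it; y points along the fingers, z is the direction in which the jaws open and shut, and the axes are right-handed (so a half turn about y gives the same grasp; the last joint's range is limited). The gripper opens to 85 mm and grips with 20 to 120 N. Pads are 22 mm wide; open, the fingers measure 114 mm over their backs; the gripper's body (76 mm by 85 mm) begins 54 mm behind the grasp point. The pads swing forward as they close: fully open they stand 13 mm farther back than shut.
Start: joints at [-70.187, 26.786, -0.665, 91.828, 0.344, 61.387, -3.226], TCP at [0.246, 0.601, 0.405] pointing down, gripper open.
Joint ranges: [-144.91, 144.91], [-17.63, 115.5], [-89.93, 88.59], [15.96, 139.68], [-74.01, 254.01], [8.47, 105.57], [-167.45, 167.45]. Speed limits (degrees/s): [147.25, 147.25, 180, 180, 180, 180, 180].

### API

Orientations are given as [roll, pitch, yaw] about the fixed x, y, z axes, in that order (R = Rz(yaw) Ry(pitch) Rx(roll)).
In Python, from rig import get_state, snapshot, get_calibration, sign_off gives the robot as it stands.
- The arm moves only by the tool play_rows, never from a script. Its argument "targets" is a list of rows, each a list of 7 numbers: the turn, a rotation vector about the world's x, y, z scaled (see below), then the shift along the world's x, y, z scaled (see below), then the closure, from -1 (fully open) to 1 (shut). In form: [[wx, wy, wz, x, y, z, claw], ...]. A call has 1 to 10 rows; each row is the pose to reach, as a shift and turn from the pose commanded when the call began; what a row does not reach only later rows make up. The controller multiplies each number of a shift by 0.2 m and each number of a turn by 0.5 rad. A row lasts 1/12 s, in which the tool goes at most 41.7 mm and 7.16 degrees, less where a joint would pass 70% of its speed; a pose out of reach is approached as far as the arm can. A call with a number of a shift or a turn outside -1 to 1 is refused whole. A call with a gripper value outside its range is refused whole. The fingers move at their own pace and stop on an object; "grip_force" is the grip in N (left out, the last holds). Time passes only in rows, so rows that repeat a pose let the fingers close. It gives the time, the measured TCP pose, the force and the opening at its end, in the units of the state.
- get_state(): the state, without advancing time (a new reading comes with each control period).
- snapshot(name): name is "scene" or "top"; returns the picture (480x640x3 uint8, blue, green, red); there is no depth.
- get_calibration(name): a dict with "fov_y" (degrees; the focal length in pixels is half the picture's height over the tangent of half this angle, whatever the lens; pixels are square), "cx", "cy" (the principal point, pixels), "dist" ([k1, k2, p1, p2, k3] as OpenCV has them; the pictures are not rectified), "R" (3x3) and "t" (3): a world point X has camera coordinates R X + t. Camera axes: x right, y down, z forward; pixel columns grow to the right and rows downward; lengths in m; the calibration is good to about 2 mm. A picture is of the moment at which its call begins. get_calibration takes no time and is no camera call.
- sign_off(): hands the job in, once; it reports no verdict.
The state is a dict: "time": time; "joint_positions": joint angles; "qvel": joint speeds; "joint_efforts": joint torques, N m; "ee_pos": TCP position; "tool_rot": TCP orientation; "contact_force": force on the tool from outside, world axes, zero at the start; "wrist_torque": the same for the moment, N m; "finger_gap": opening from 0.0 (shut) to 1.0 (fully open).
Only numpy, scipy, OpenCV 4.12 (cv2) and the standard library are available. Lean on these libraries where they do the work, as an engineer would, in place of code of your own. Each camera call takes 0.05 s, during which the arm holds its last target. There are 200 camera calls.

## Working session

There is one attempt and no reset: what is moved stays moved. The work goes in short steps, Python scripts to look and compute and a tool call to move; the robot and the scene stay as the last step left them, time stands still between calls to the robot, and variables do not carry over. Pictures are saved under pics/ and viewed, about 8 in all and at most 12, crops included, and the job is handed in when it is done.

Besides the shell and the picture viewer there is one more tool, called after "Call:" as name(argument=value, ...) on one line, values as JSON. play_rows: Moves the arm, as the interface text tells. Its arguments: {"type":"object","properties":{"targets":{"type":"array","items":{"type":"array","items":{"type":"number","minimum":-1,"maximum":1}}},"grip_force":{"type":"number"}},"required":["targets"]}

```bash
mkdir -p pics; cat > h.py <<'E'
import numpy as np, cv2
from rig import *
def cal(n):
    c=get_calibration(n); f=240/np.tan(np.radians(c["fov_y"]/2))
    K=np.array([[f,0,c["cx"]],[0,f,c["cy"]],[0,0,1]]); return K,np.array(c["dist"],float),np.array(c["R"]),np.array(c["t"])
def ray(n,uv):
    K,d,R,t=cal(n); p=cv2.undistortPoints(np.array(uv,float).reshape(-1,1,2),K,d).reshape(-1,2)
    return -R.T@t, np.c_[p,np.ones(len(p))]@R
def onz(n,uv,z):
    o,v=ray(n,uv); return o+v*((z-o[2])/v[:,2])[:,None]
def proj(n,X):
    K,d,R,t=cal(n); return cv2.projectPoints(np.array(X,float).reshape(-1,1,3),cv2.Rodrigues(R)[0],t,K,d)[0].reshape(-1,2)
E
python3 - <<'E'
from h import *
for n in("scene","top"):
    cv2.imwrite(f"pics/{n}0.png",snapshot(n)); K,d,R,t=cal(n); print(n,-R.T@t,R[2],K[0,0])
print(get_state())
E
```

```text
scene [1.13509982 0.43656502 0.74927774] [-0.63495412 -0.42203627 -0.64708473] 474.6280058517126
top [0.36172879 0.02737011 1.6837426 ] [ 0.08342409 -0.02005374 -0.99631234] 585.4064385115238
{'time': 0.1, 'joint_positions': array([-70.18750969,  26.83273129,  -0.66396574,  91.87633425,
         0.3427885 ,  61.38750865,  -3.22464474]), 'qvel': array([-0.02262053, -0.21686077, -0.01864648, -0.07879605,  0.03051042,
       -0.00209585, -0.05843018]), 'joint_efforts': array([ 9.40658756e-04, -5.33521950e+01,  2.15106929e-02, -2.51963514e+01,
        1.14411957e-02,  4.33853595e-03,  5.17905292e-07]), 'ee_pos': array([0.24635774, 0.60125707, 0.40380823]), 'tool_rot': array([-9.00943919e+01, -6.27399636e-03, -2.22799962e+01]), 'contact_force': array([-0.52046992, -0.01525582, -0.41438019]), 'wrist_torque': array([-0.0006799 , -0.05295656, -0.01693183]), 'finger_gap': 0.9989548345868873}
```

View pics/scene0.png

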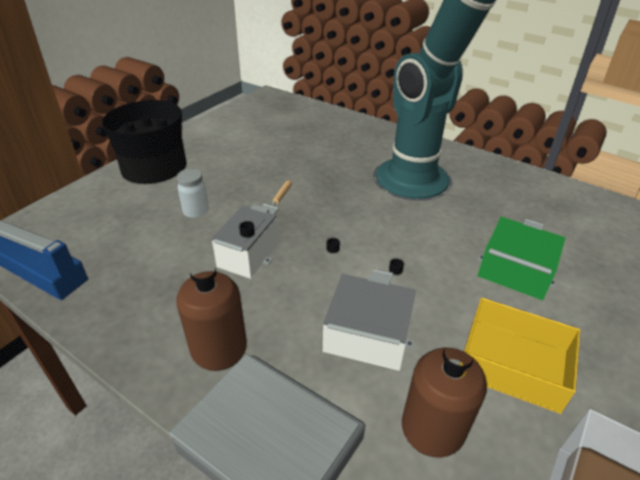

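View pics/top0.png

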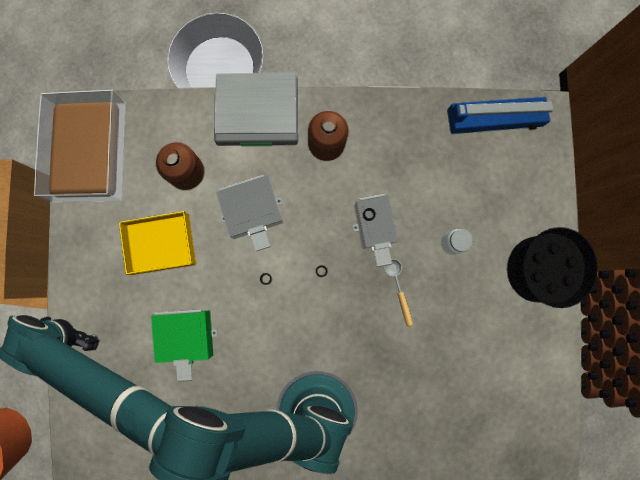

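The scene view shows the robot, and the top view shows +x up and +y left. There are three box candidates in the top view:
- Grey lid, wide, at (250,207), with its tab at (260,238).
- Grey lid, narrow, at (375,220), with a ring on it.
- Green lid at (182,337).

The first fits: it is white with a grey lid and wider than deep. I'll confirm it in a crop and measure it.

```bash
python3 - <<'E'
from h import *
im=cv2.imread("pics/top0.png"); c=im[160:270,190:310]; cv2.imwrite("pics/c1.png",cv2.resize(c,None,fx=5,fy=5,interpolation=cv2.INTER_CUBIC))
hsv=cv2.cvtColor(im,cv2.COLOR_BGR2HSV); print(im[200,245],im[237,259],im[222,300],im[200,300],im[262,230])
g=im.astype(int); m=((abs(g[...,0]-g[...,2])<8)&(g[...,1]>100)&(g[...,1]<150)).astype(np.uint8)
for nm,(u0,u1,v0,v1) in dict(lid=(205,295,165,250)).items():
    mm=np.zeros_like(m); mm[v0:v1,u0:u1]=m[v0:v1,u0:u1]
    mm=cv2.morphologyEx(mm,cv2.MORPH_OPEN,np.ones((21,21)))
    k=max(cv2.findContours(mm,0,1)[0],key=cv2.contourArea); b=cv2.minAreaRect(k); bp=cv2.boxPoints(b)
    P=onz("top",bp,.088); print(nm,b,bp,P,np.linalg.norm(np.roll(P,-1,0)-P,axis=1))
E
```

```text
[121 123 119] [165 171 167] [121 136 137] [129 142 146] [126 141 144]
lid ((247.0, 204.0), (46.0, 50.0), 90.0) [[222. 181.]
 [272. 181.]
 [272. 227.]
 [222. 227.]] [[0.64844535 0.25714756 0.088     ]
 [0.64706899 0.11845205 0.088     ]
 [0.51941674 0.11857334 0.088     ]
 [0.52048202 0.2561182  0.088     ]] [0.13870234 0.12765231 0.13754898 0.12796747]
```

View pics/c1.png

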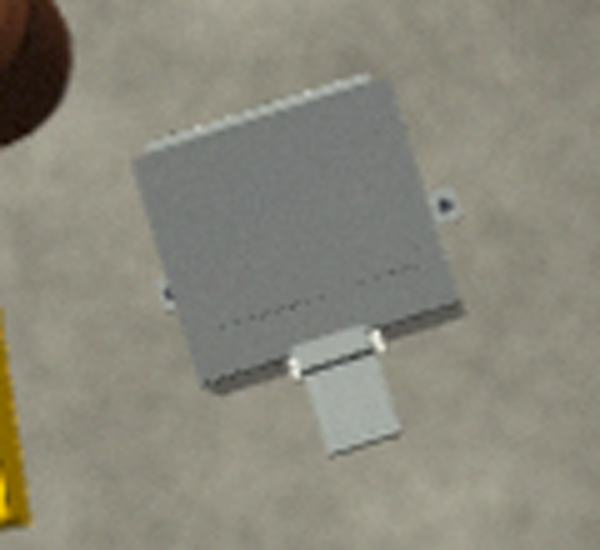

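The crop confirms it: a wide grey lid on white, with the hinge strip at the upper left back and the tab at the lower right front. Paddle front corners in the crop are (335,455) and (400,432). Lid top corners are (135,160), (390,80), (462,302) and (205,382).

```bash
python3 - <<'E'
from h import *
q=lambda a:(np.array(a,float)-2)/5+[190,160]
L=onz("top",q([(135,160),(390,80),(462,302),(205,382)]),.088)
P=onz("top",q([(333,455),(400,432)]),.0645)
print(L,np.linalg.norm(np.roll(L,-1,0)-L,axis=1),P,np.linalg.norm(P[0]-P[1]))
f=(L[2]+L[3])/2;b=(L[0]+L[1])/2; pm=P.mean(0)
for a in (b-f, L[0]-L[1], L[3]-L[2],b-pm, P[0]-P[1]): print(np.degrees(np.arctan2(a[1],a[0])))
yaw=np.mean([np.degrees(np.arctan2(*(b-f)[1::-1])),np.degrees(np.arctan2(*(L[0]-L[1])[1::-1]))-90,np.degrees(np.arctan2(*(L[3]-L[2])[1::-1]))-90])
y=np.radians(yaw);X=np.array([np.cos(y),np.sin(y),0])
Y=np.array([-X[1],X[0],0])
# origin: lid centre at x=-0.5mm ; paddle front at -120
o1=L.mean(0)+.0005*X; o2=pm+.12*X; print("yaw",yaw,"o lid",o1,"o pad",o2)
o=o1.copy(); o[2]=0
T=lambda x,yy,z:o+x*X+yy*Y+[0,0,z]
for nm in("scene","top"):
    im=cv2.imread(f"pics/{nm}0.png")
    pts=[T(-.066,-.075,.088),T(-.066,.075,.088),T(.065,.075,.088),T(.065,-.075,.088),T(-.12,-.021,.0645),T(-.12,.021,.0645),T(-.1065,0,.0645)]
    uv=proj(nm,pts)
    c0=uv.mean(0).astype(int)-[60,50]; c=cv2.resize(im[c0[1]:c0[1]+110,c0[0]:c0[0]+120],None,fx=5,fy=5,interpolation=cv2.INTER_CUBIC)
    for p in uv: cv2.circle(c,tuple(int(i) for i in (p-c0)*5+2),3,(0,0,255),-1)
    globals()[nm]=c
cv2.imwrite("pics/c2.png",cv2.resize(np.hstack([scene,top]),(800,367)))
s=get_state();print("press",T(-.1065,0,.0645),s["ee_pos"],s["tool_rot"])
E
```

```text
[[0.61890519 0.27188669 0.088     ]
 [0.66232453 0.13063427 0.088     ]
 [0.53849292 0.09110611 0.088     ]
 [0.4955196  0.23227229 0.088     ]] [0.14777512 0.12998747 0.14756218 0.12958898] [[0.45637408 0.1639317  0.0645    ]
 [0.46888445 0.12671167 0.0645    ]] 0.039266272463590254
17.751620571498172
107.08681451001763
106.93111282544815
17.44732414914272
108.57849180575303
yaw 17.256515968987987 o lid [0.57928805 0.18162316 0.088     ] o pad [0.57722761 0.18091971 0.0645    ]
press [0.47758202 0.15002992 0.0645    ] [0.24635774 0.60125707 0.40380823] [-9.00943919e+01 -6.27399636e-03 -2.22799962e+01]
```

View pics/c2.png

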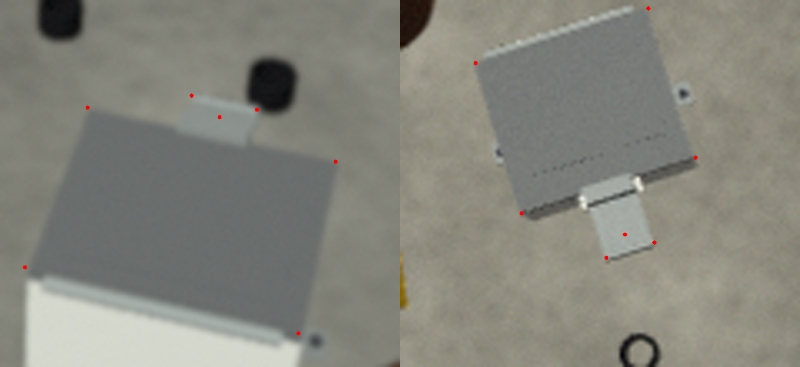

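Both views agree with the given sizes to within about 2 mm: yaw is about 17.5°, the box origin is (0.578, 0.181), and the press point is about (0.477, 0.150). I'll close the fingers and approach high, jaw axis along the box y, tool tilted forward.

Call:
play_rows(targets=[[0,0,0.35,0.12,-0.4,0,1],[0,0,0.7,0.23,-0.8,0,1],[0,0,0.7,0.23,-0.8,0,1],[0,0,0.7,0.23,-0.8,0,1],[0,0,0.7,0.23,-0.8,0,1]], grip_force=40)

```text
time: 0.52
ee_pos: [0.2957, 0.4341, 0.4039]
tool_rot: [-90.4, -0.0, -2.7]
contact_force: [0.4, -0.8, 0.0]
finger_gap: 0.301
```

Call:
play_rows(targets=[[0,0,0.35,0.12,-0.4,0,1],[0,0,0.7,0.23,-0.8,0,1],[0,0,0.7,0.23,-0.8,0,1],[0,0,0.7,0.23,-0.8,0,1],[0,0,0.7,0.23,-0.8,0,1]])

```text
time: 0.93
ee_pos: [0.3403, 0.275, 0.4043]
tool_rot: [-90.2, 0.1, 17.3]
contact_force: [-0.1, -0.2, 0.0]
finger_gap: -0.001
```

Call:
play_rows(targets=[[0,0,0,0.12,-0.4,0,1],[0,0,0,0.23,-0.8,0,1],[0,0,0,0.23,-0.8,0,1],[0,0,0,0.23,-0.8,0,1],[0,0,0,0.23,-0.8,0,1],[0,0,0,0.23,-0.8,0,1]])

```text
time: 1.43
ee_pos: [0.3849, 0.1198, 0.4048]
tool_rot: [-90.0, -0.0, 17.5]
contact_force: [-0.6, 0.8, -0.0]
finger_gap: -0.002
```

Call:
play_rows(targets=[[0.09,-0.29,0,0,0,0,1],[0.18,-0.58,0,0,0,-0.2,1],[0.18,-0.58,0,0,0,-0.3,1],[0.18,-0.58,0,0,0,-0.3,1]])

```text
time: 1.77
ee_pos: [0.3814, 0.1219, 0.3407]
tool_rot: [-90.2, -17.0, 18.0]
contact_force: [-1.5, -0.7, -1.0]
finger_gap: 0.002
```

Call:
play_rows(targets=[[0.09,-0.29,0,0,0,0,1],[0.18,-0.58,0,0,0,-0.2,1],[0.18,-0.58,0,0,0,-0.3,1],[0.18,-0.58,0,0,0,-0.3,1],[0.18,-0.58,0,0,0,-0.3,1]])

```text
time: 2.18
ee_pos: [0.3861, 0.1134, 0.3205]
tool_rot: [-96.7, -28.1, 18.5]
contact_force: [0.9, -0.5, -0.1]
finger_gap: -0.001
```

```bash
cat >> h.py <<'E'
from scipy.spatial.transform import Rotation as Ro
O=np.array([.578,.181,0]);_y=np.radians(17.5);BX=np.array([np.cos(_y),np.sin(_y),0]);BY=np.array([-BX[1],BX[0],0])
def tip(s):
    d=Ro.from_euler("xyz",s["tool_rot"],degrees=True).as_matrix()[:,1]; return s["ee_pos"]+.173*d,d
def box(p): return np.array([(p-O)@BX,(p-O)@BY,p[2]])*1000
def crop(n,X,name,w=130,h=100,k=5):
    im=snapshot(n); c=proj(n,[X])[0].astype(int)-[w//2,h//2]; c=np.clip(c,0,[640-w,480-h])
    cv2.imwrite(name,cv2.resize(im[c[1]:c[1]+h,c[0]:c[0]+w],None,fx=k,fy=k,interpolation=cv2.INTER_CUBIC)); print("crop at",c)
E
python3 - <<'E'
from h import *
s=get_state();p,d=tip(s);print(s["ee_pos"],s["tool_rot"],s["joint_positions"].round(1),p,d,"tip in box mm",box(p))
crop("scene",p,"pics/c3.png",160,120)
E
```

```text
[0.38613441 0.11341872 0.32047914] [-96.74228801 -28.05378592  18.47113867] [-20.4   6.3  -4.3 137.4  48.4  13.4  37.2] [0.46920619 0.1197536  0.16886136] [ 0.48018368  0.03661781 -0.87640331] tip in box mm [-122.17565156  -25.6967997   168.86136229]
crop at [294 169]
```

View pics/c3.png

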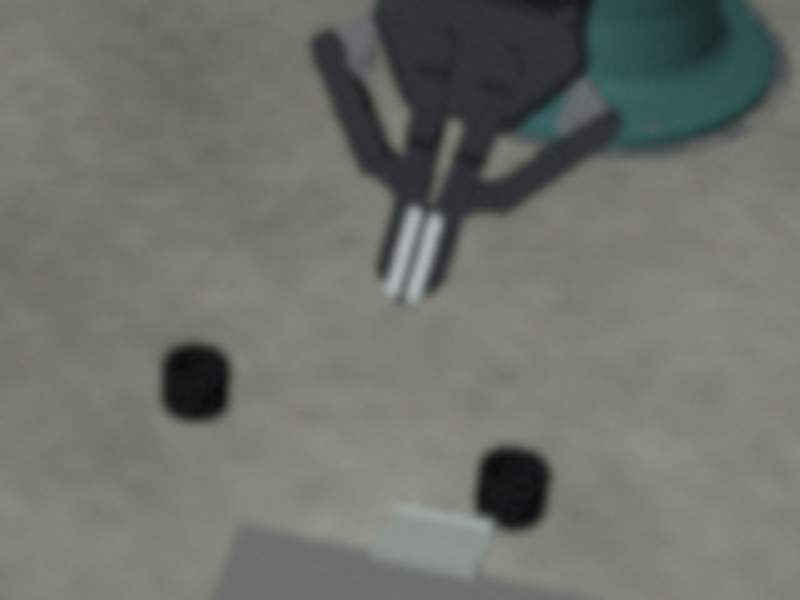

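The arm is near its fold limits here (j4 137°, j6 13°), so I'll use less tilt, about 20°, and stand a little further out.

Call:
play_rows(targets=[[-0.08,0.25,0,0.1,0.03,0,1],[-0.16,0.5,0,0.19,0.06,0,1],[-0.16,0.5,0,0.19,0.06,0,1],[-0.16,0.5,0,0.19,0.06,0,1],[-0.16,0.5,0,0.19,0.06,0,1]])

```text
time: 2.65
ee_pos: [0.4241, 0.1247, 0.3201]
tool_rot: [-96.3, -13.1, 18.2]
contact_force: [-0.3, -0.1, -0.3]
finger_gap: 0.002
```

```bash
python3 - <<'E'
from h import *
s=get_state();p,d=tip(s);print(s["ee_pos"],s["tool_rot"],s["joint_positions"].round(1),"tip in box mm",box(p))
E
```

```text
[0.42411938 0.12465753 0.32009462] [-96.33493995 -13.05549304  18.23793033] [-12.3  12.2 -11.9 127.6  20.6  29.6  66.8] tip in box mm [-124.6172921   -26.04904846  152.59543162]
```

```bash
cat >> h.py <<'E'
def goal(t,bx,by,bz):
    "row numbers to reach tilt t (deg), tip at box-frame mm"
    s=get_state(); R=Ro.from_rotvec(-np.radians(t)*BY)*Ro.from_euler("xyz",[-90,0,17.5],degrees=True)
    P=O+(bx*BX+by*BY)/1000+[0,0,bz/1000]-.173*R.as_matrix()[:,1]
    w=(R*Ro.from_euler("xyz",s["tool_rot"],degrees=True).inv()).as_rotvec()/.5
    print(f"t{t} {bx},{by},{bz}:",np.r_[w,(P-s["ee_pos"])/.2].round(3))
E
python3 - <<'E'
from h import *
goal(20,-106.5,0,90)
E
```

```text
t20 -106.5,0,90: [ 0.276 -0.165  0.037 -0.021  0.033 -0.338]
```

Call:
play_rows(targets=[[0.28,-0.16,0.04,-0.02,0.03,0,1],[0.28,-0.16,0.04,-0.02,0.03,-0.17,1],[0.28,-0.16,0.04,-0.02,0.03,-0.34,1],[0.28,-0.16,0.04,-0.02,0.03,-0.34,1],[0.28,-0.16,0.04,-0.02,0.03,-0.34,1]])

```text
time: 3.07
ee_pos: [0.418, 0.1304, 0.2508]
tool_rot: [-89.9, -19.6, 17.7]
contact_force: [-0.9, 0.8, 0.6]
finger_gap: 0.0
```

```bash
python3 - <<'E'
from h import *
s=get_state();p,d=tip(s);print(s["ee_pos"],s["tool_rot"],s["joint_positions"].round(1),"tip in box mm",box(p),s["contact_force"])
crop("scene",p,"pics/c4.png",160,120)
E
```

```text
[0.41797356 0.1303693  0.2507848 ] [-89.93896661 -19.57668171  17.74263856] [-15.7  19.   -7.3 132.8  23.5   9.5  63. ] tip in box mm [-109.87941585    0.26328224   87.78534648] [-0.89288346  0.78564356  0.6052304 ]
crop at [301 205]
```

View pics/c4.png

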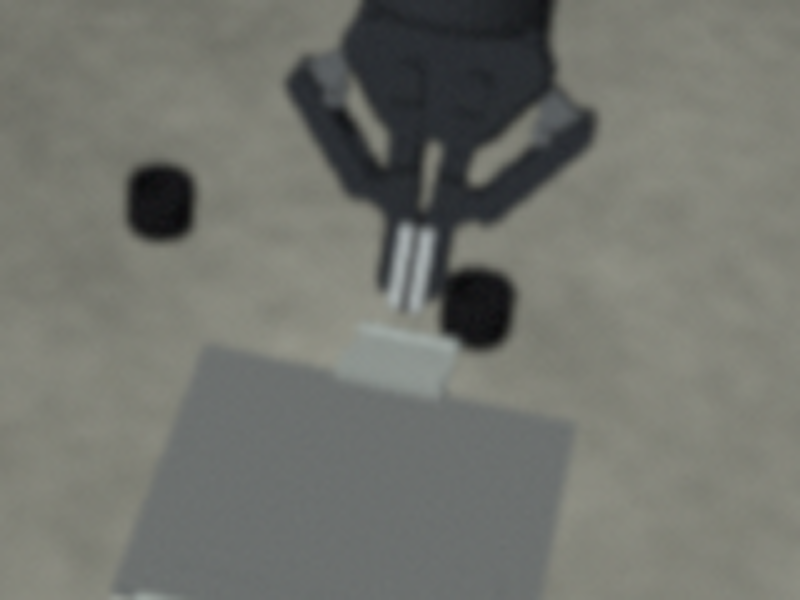

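The fingers are over the middle of the paddle, but j6 is at 9.5° and near its limit. I'll ease the tilt to 10° for the press.

```bash
python3 - <<'E'
from h import *
goal(10,-104,0,74)
E
```

```text
t10 -104,0,74: [-0.107  0.325 -0.009  0.156  0.049 -0.039]
```

Call:
play_rows(targets=[[-0.11,0.32,0,0.16,0.05,0,1],[-0.11,0.32,0,0.16,0.05,-0.02,1],[-0.11,0.32,0,0.16,0.05,-0.04,1],[-0.11,0.32,0,0.16,0.05,-0.04,1],[-0.11,0.32,0,0.16,0.05,-0.04,1]])

```text
time: 3.53
ee_pos: [0.4509, 0.1397, 0.2444]
tool_rot: [-90.1, -10.2, 17.7]
contact_force: [-0.2, 1.1, -0.0]
finger_gap: 0.0
```

Call:
play_rows(targets=[[0,0,0,0,0,-0.02,1],[0,0,0,0,0,-0.04,1],[0,0,0,0,0,-0.05,1],[0,0,0,0,0,-0.05,1]])

```text
time: 3.87
ee_pos: [0.4512, 0.1402, 0.2334]
tool_rot: [-90.1, -10.1, 17.7]
contact_force: [-0.1, -1.3, 1.4]
finger_gap: 0.002
```

```bash
python3 - <<'E'
from h import *
s=get_state();p,d=tip(s);print(s["tool_rot"],s["joint_positions"].round(1),"tip in box mm",box(p),s["contact_force"])
E
```

```text
[-90.1222258  -10.11093468  17.70349639] [ -8.5  25.2 -15.3 125.4  20.4  21.3  67.4] tip in box mm [-102.84361504   -1.07896376   63.05119146] [-0.14456452 -1.34918019  1.43926306]
```

Contact has just begun (Fz 1.4 N). I'll press about 7 mm further.

Call:
play_rows(targets=[[0,0,0,0,0,-0.015,1],[0,0,0,0,0,-0.03,1],[0,0,0,0,0,-0.035,1],[0,0,0,0,0,-0.035,1],[0,0,0,0,0,-0.035,1]])

```text
time: 4.28
ee_pos: [0.4516, 0.1403, 0.2274]
tool_rot: [-90.1, -10.2, 17.7]
contact_force: [-4.5, -1.7, 13.0]
finger_gap: -0.003
```

```bash
python3 - <<'E'
from h import *
s=get_state();p,d=tip(s);print("tip in box mm",box(p),s["contact_force"])
crop("scene",O+[0,0,.09],"pics/c5.png",160,120)
E
```

```text
tip in box mm [-102.24600663   -1.11983065   57.11063661] [-4.5032706  -1.70230423 12.98494331]
crop at [290 243]
```

View pics/c5.png

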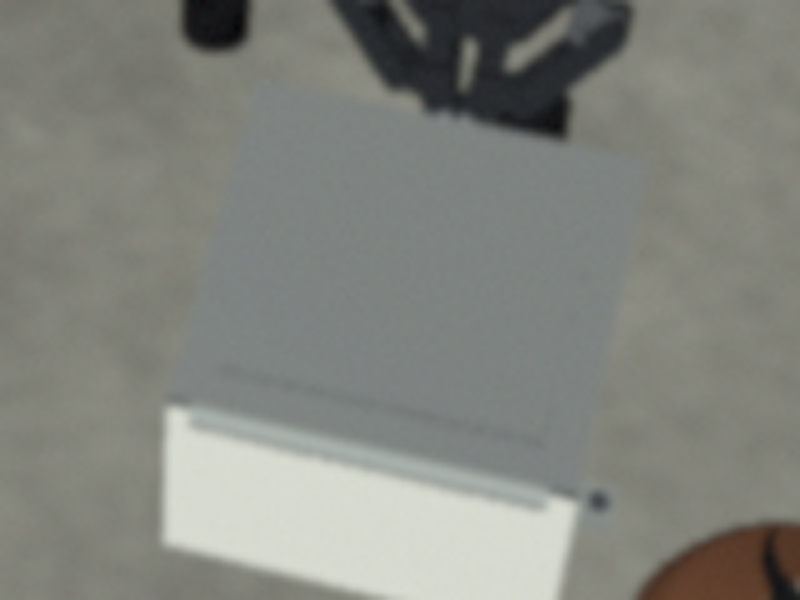

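The lid has sprung up: its front edge now hides the paddle. The tab was at its stop, at 13 N. I'll rise off it, keeping in front of the lid, then set the tip below the lid edge.

Call:
play_rows(targets=[[0,0,0,-0.03,-0.01,0.03,1],[0,0,0,-0.05,-0.015,0.12,1],[0,0,0,-0.05,-0.015,0.25,1],[0,0,0,-0.05,-0.015,0.27,1],[0,0,0,-0.05,-0.015,0.27,1]])

```text
time: 4.75
ee_pos: [0.4419, 0.1374, 0.2818]
tool_rot: [-90.1, -10.3, 17.7]
contact_force: [-1.0, -0.5, -0.0]
finger_gap: 0.005
```

```bash
python3 - <<'E'
from h import *
s=get_state();p,d=tip(s);print("tip in box mm",box(p),s["contact_force"],s["joint_positions"].round(1))
goal(20,-90,0,112);goal(20,-45,0,112);goal(25,-45,0,112)
E
```

```text
tip in box mm [-111.90529303   -0.88751455  111.57871019] [-0.99661193 -0.46759    -0.00655073] [ -4.6  19.4 -19.6 125.2  16.3  27.1  71.2]
t20 -90,0,112: [ 0.105 -0.321 -0.005 -0.031 -0.006 -0.036]
t20 -45,0,112: [ 0.105 -0.321 -0.005  0.184  0.062 -0.036]
t25 -45,0,112: [ 0.158 -0.488 -0.005  0.117  0.041 -0.065]
```

Call:
play_rows(targets=[[0.05,-0.16,0,-0.05,-0.01,-0.02,1],[0.1,-0.32,0,-0.03,-0.01,-0.03,1],[0.1,-0.32,0,0,0,-0.03,1],[0.1,-0.32,0,0.04,0.01,-0.03,1],[0.1,-0.32,0,0.04,0.01,-0.03,1]])

```text
time: 5.17
ee_pos: [0.4513, 0.1401, 0.2745]
tool_rot: [-90.1, -19.7, 17.7]
contact_force: [0.3, 0.7, 0.8]
finger_gap: 0.003
```

```bash
cat > arc.py <<'E'
from h import *
import sys
s=get_state();p,d=tip(s);b=box(p);print("tip",b,s["contact_force"].round(1),s["joint_positions"].round(1))
t=np.arcsin(d@BX);print("tilt",np.degrees(t)); n=np.array([np.cos(t),np.sin(t)]);dd=np.array([np.sin(t),-np.cos(t)])
for th in np.r_[.4:2.01:.2,1.95,2.0]:
    c,q=np.cos(th),np.sin(th); r=131 if th<1.2 else 116
    e=np.array([65-r*c-4*q,84+r*q-4*c]); g=e-11*n+(15*dd if th<1.2 else 0)+np.array([q,c])*3
    D=((g[0]-b[0])*BX-b[1]*BY)/200; print(round(th,2),g.round(),np.r_[D[:2],(g[1]-b[2])/200].round(2))
E
python3 arc.py
```

```text
tip [-74.73841122  -1.05997721 111.66060263] [0.3 0.7 0.8] [ -9.7  19.2 -13.8 127.5  23.5  15.3  64.1]
tilt 19.713782420752008
0.4 [-61. 116.] [0.06 0.03 0.02]
0.6 [-49. 139.] [0.12 0.04 0.14]
0.8 [-32. 159.] [0.2  0.07 0.24]
1.0 [-12. 176.] [0.3  0.1  0.32]
1.2 [ 12. 188.] [0.41 0.13 0.38]
1.4 [ 34. 194.] [0.52 0.17 0.41]
1.6 [ 57. 196.] [0.63 0.2  0.42]
1.8 [ 80. 193.] [0.74 0.24 0.41]
2.0 [102. 186.] [0.84 0.27 0.37]
1.95 [ 97. 188.] [0.82 0.26 0.38]
2.0 [102. 186.] [0.84 0.27 0.37]
```

Call:
play_rows(targets=[[0,0,0,0.03,0.01,0.01,1],[0,0,0,0.06,0.02,0.02,1],[0,0,0,0.09,0.03,0.08,1],[0,0,0,0.12,0.04,0.14,1],[0,0,0,0.16,0.055,0.19,1],[0,0,0,0.2,0.07,0.24,1],[0,0,0,0.25,0.085,0.28,1],[0,0,0,0.3,0.1,0.32,1],[0,0,0,0.3,0.1,0.32,1]])

```text
time: 5.92
ee_pos: [0.5118, 0.1597, 0.3406]
tool_rot: [-90.1, -20.0, 17.6]
contact_force: [0.3, 0.3, 1.0]
finger_gap: 0.001
```

```bash
python3 arc.py; python3 - <<'E'
from h import *
crop("scene",O+[0,0,.14],"pics/c6.png",160,120)
E
```

```text
tip [-10.4392189   -0.53298578 177.97816129] [0.3 0.3 1. ] [ -4.4  18.5 -19.7 116.7  17.4  26.8  71.3]
tilt 19.965695524213018
0.4 [-61. 116.] [-0.24 -0.07 -0.31]
0.6 [-49. 139.] [-0.18 -0.06 -0.19]
0.8 [-32. 159.] [-0.1  -0.03 -0.09]
1.0 [-12. 176.] [-0.01  0.   -0.01]
1.2 [ 12. 188.] [0.1  0.04 0.05]
1.4 [ 34. 194.] [0.21 0.07 0.08]
1.6 [ 57. 196.] [0.32 0.1  0.09]
1.8 [ 80. 193.] [0.43 0.14 0.08]
2.0 [102. 186.] [0.54 0.17 0.04]
1.95 [ 97. 188.] [0.51 0.16 0.05]
2.0 [102. 186.] [0.54 0.17 0.04]
crop at [292 224]
```

View pics/c6.png

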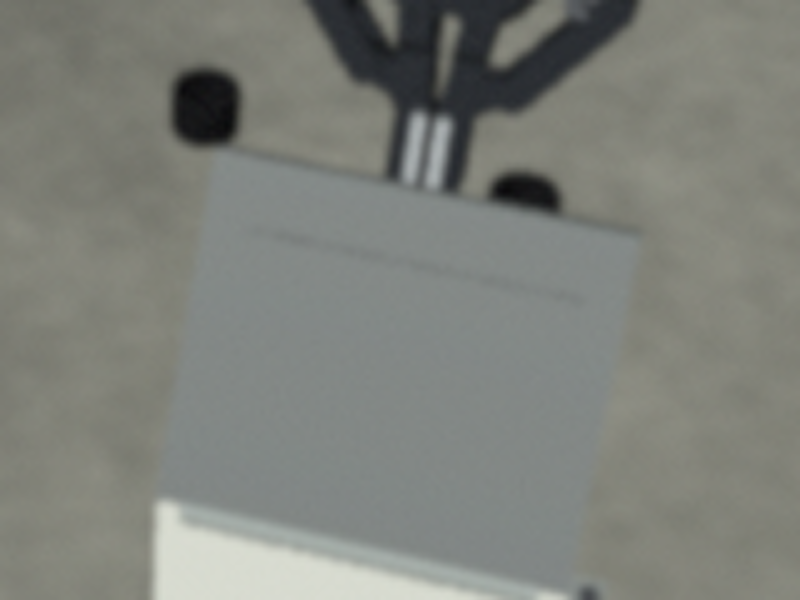

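The lid is raised to roughly 1.0 rad and the fingertips are hooked behind its edge. I'll continue over the top, slightly lower on the lid for a secure hold.

Call:
play_rows(targets=[[0,0,0,0.05,0.02,0.02,1],[0,0,0,0.1,0.035,0.03,1],[0,0,0,0.16,0.05,0.04,1],[0,0,0,0.22,0.07,0.05,1],[0,0,0,0.28,0.085,0.05,1],[0,0,0,0.34,0.105,0.05,1],[0,0,0,0.4,0.125,0.04,1],[0,0,0,0.44,0.14,0.03,1],[0,0,0,0.44,0.14,0.03,1],[0,0,0,0.44,0.14,0.03,1]])

```text
time: 6.8
ee_pos: [0.597, 0.1871, 0.3436]
tool_rot: [-90.1, -19.6, 17.7]
contact_force: [-0.2, 0.0, 0.1]
finger_gap: 0.002
```

```bash
python3 arc.py; python3 - <<'E'
from h import *
crop("scene",O+[0,0,.14],"pics/c7.png",160,120)
E
```

```text
tip [ 7.80321403e+01 -1.11417406e-01  1.80677534e+02] [-0.2  0.   0.1] [ -6.2  26.1 -18.6 104.5  18.2  32.   72.2]
tilt 19.6116793085188
0.4 [-61. 116.] [-0.66 -0.21 -0.32]
0.6 [-49. 139.] [-0.61 -0.19 -0.21]
0.8 [-32. 159.] [-0.53 -0.17 -0.11]
1.0 [-12. 176.] [-0.43 -0.13 -0.02]
1.2 [ 12. 188.] [-0.32 -0.1   0.04]
1.4 [ 34. 194.] [-0.21 -0.07  0.07]
1.6 [ 57. 196.] [-0.1  -0.03  0.08]
1.8 [ 80. 194.] [0.01 0.   0.06]
2.0 [102. 186.] [0.11 0.04 0.03]
1.95 [ 97. 188.] [0.09 0.03 0.04]
2.0 [102. 186.] [0.11 0.04 0.03]
crop at [292 224]
```

View pics/c7.png

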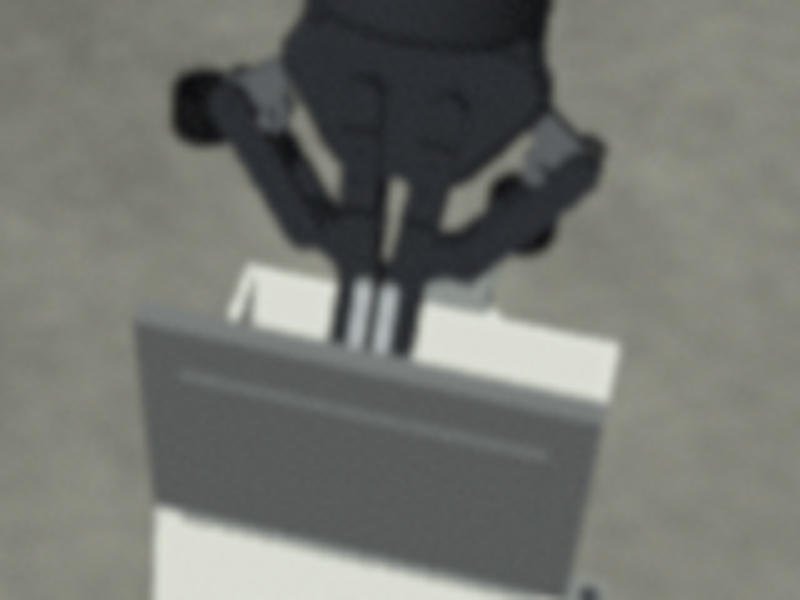

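The lid is past upright at about 1.8 rad. I'll ease on until the stop is felt.

Call:
play_rows(targets=[[0,0,0,0.03,0.01,-0.005,1],[0,0,0,0.06,0.02,-0.01,1],[0,0,0,0.07,0.022,-0.01,1],[0,0,0,0.07,0.022,-0.01,1]])

```text
time: 7.18
ee_pos: [0.6108, 0.1917, 0.3426]
tool_rot: [-90.2, -19.5, 17.7]
contact_force: [-6.5, -2.1, 4.0]
finger_gap: -0.001
```

Call:
play_rows(targets=[[0,0,0,0.01,0.003,0,1],[0,0,0,0.015,0.005,0,1],[0,0,0,0.015,0.005,0,1]])

```text
time: 7.43
ee_pos: [0.6119, 0.1922, 0.3427]
tool_rot: [-90.3, -19.2, 17.7]
contact_force: [-19.5, -5.8, 13.9]
finger_gap: 0.001
```

Force rises steeply with almost no travel, so the lid is at its stop. I'll back away from the lid, rise, and look.

Call:
play_rows(targets=[[0,0,0,-0.05,-0.016,0,1],[0,0,0,-0.2,-0.065,0.03,1],[0,0,0,-0.4,-0.13,0.2,1],[0,0,0,-0.5,-0.16,0.4,1],[0,0,0,-0.5,-0.16,0.6,1],[0,0,0,-0.5,-0.16,0.6,1],[0,0,0,-0.5,-0.16,0.6,1],[0,0,0,-0.5,-0.16,0.6,1]])

```text
time: 8.1
ee_pos: [0.5147, 0.1605, 0.4636]
tool_rot: [-90.2, -19.9, 17.7]
contact_force: [1.0, 0.4, -0.3]
finger_gap: 0.002
```

Call:
play_rows(targets=[[0,0,0,0,0,0,1],[0,0,0,0,0,0,1],[0,0,0,0,0,0,1],[0,0,0,0,0,0,1],[0,0,0,0,0,0,1],[0,0,0,0,0,0,1]])

```text
time: 8.6
ee_pos: [0.5145, 0.1607, 0.4621]
tool_rot: [-90.1, -19.7, 17.7]
contact_force: [-0.1, -0.5, 0.3]
finger_gap: 0.003
```

```bash
python3 - <<'E'
from h import *
im=snapshot("scene"); cv2.imwrite("pics/scene8.png",im)
def P(th,y):
    c,q=np.cos(th),np.sin(th); x,z=65-131*c-4*q,84+131*q-4*c
    return O+x/1000*BX+y*BY+[0,0,z/1000]
for th in(1.7,1.8,1.92): print(th,proj("scene",[P(th,-.075),P(th,.075)]).round(1).tolist())
top=snapshot("top"); a=cv2.imread("pics/top0.png")
crop0=np.hstack([im[200:380,160:460],top[140:320,170:470]]); cv2.imwrite("pics/f.png",cv2.resize(crop0,(800,240)))
s=get_state();print(s["contact_force"],s["joint_positions"].round(1),np.abs(s["qvel"]).max())
E
```

```text
1.7 [[321.2, 274.8], [413.6, 295.1]]
1.8 [[318.8, 281.1], [412.2, 301.8]]
1.92 [[316.0, 289.4], [410.4, 310.7]]
[ 0.5086601  -0.08856548 -0.49939153] [  0.4  10.3 -24.1 109.    9.   42.3  79.4] 0.17937723137763742
```

View pics/scene8.png

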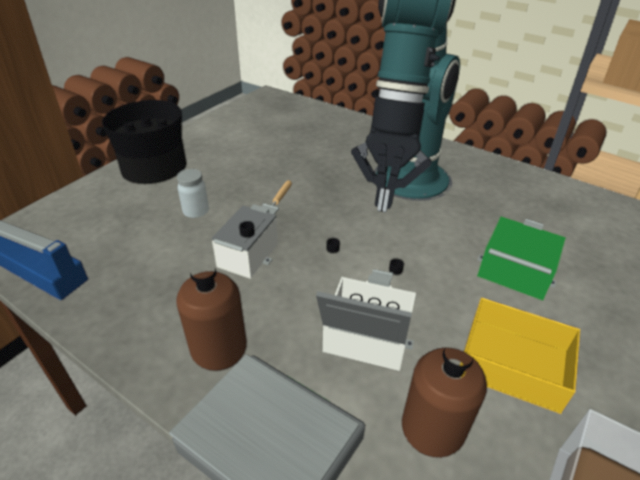

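The lid leans back with its front edge at about (318,294)–(409,315). The projection for 1.92 rad gives (316,289)–(410,311), with the lid's thickness showing below that. The narrow box is shut with its ring still on it, the other items are where they were, and the arm is clear.

```bash
python3 -c "
from rig import *
print(sign_off())"
```

```text
the job is handed in; nothing more can be done
None
```

The wide grey-lidded box is open and the job is handed in, at about 9 s of the 43 s allowed. I pressed its tab to the stop (13 N) and the lid sprang up. I then lifted it from under its front edge and pushed it past upright until the stop was felt, with contact force peaking at about 25 N.

**Last checks:**
- **Lid:** after I let go, its edge in the scene picture matched the projection for about 1.92 rad to within a few pixels, and it stayed there.
- **Other items:** the narrow box is shut with its ring on top, and everything else looks where it was.
- **Arm:** it is clear of everything, with contact force near zero.

**What didn't go to plan:** a 35° forward tilt was out of reach above the tab. I used 10° for the press and 20° for the lift instead.

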